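Load the label roll into its spring-spindle dispenser

ROBOT

A 7-joint arm with a two-finger parallel gripper is mounted at the origin on a cart in front of the work surface, level with it; the furniture and walls round the work are solid. World frame = base frame: x ahead of the robot, y to its left, z up, the work surface at z = 0. Lengths are in mm, angles in rad, forces in N, time in s.
With the tool pointing down it reaches from about 350 to 775 mm from the base axis. Payload 3.1 kg.
Tool frame: the origin (TCP) lies midway between the tips of the shut fingers; the grasp point (between the pads) lies 19 mm behind it (manip.grasp_offset is the distance from the TCP to the grasp point, in mm); z points along the fingers, y is the line along which they close (so a half turn about z gives the same grasp; the last joint's range is limited). The gripper opens to 85 mm and grips with 20 to 120 N. Pads are 22 mm wide; open, the fingers measure 114 mm over their backs; the gripper's body (76 mm by 85 mm) begins 54 mm behind the grasp point. The pads swing forward as they close: fully open they stand 13 mm farther back than shut.
Start: joints at [-1.326, 0.311, 0.014, 1.512, -0.004, 1.319, -0.027], TCP at [155.559, 527.559, 231.304] pointing down, gripper open.
Joint ranges: [-2.7, 2.7], [-0.3, 1.91], [-1.27, 1.3], [0.12, 2.57], [-1.44, 4.58], [0.2, 2.03], [-3.05, 3.05]. Speed limits (rad/s): [2.79, 2.79, 3.14, 3.14, 3.14, 3.14, 3.14].

INTERFACE

Orientations are given as a unit quaternion [x, y, z, w].
In Python, from workcell import status, camera, manip, models gives the robot as it stands. The module is installed in compiled form; this text tells all that it offers.
- The arm moves only by the tool play_rows, never from a script. Its argument "targets" is a list of rows, each a list of 3 entries, a list of its own where there are three numbers: the shift along the tool's x, y, z in cm, then the turn, a rotation vector about the tool's x, y, z in rad, then the closure in counts, from 0 (fully open) to 255 (shut). In form: [[[dx, dy, dz], [wx, wy, wz], claw], ...]. A call has 1 to 20 rows; each row shifts and turns the commanded pose from where the row before left it, along the tool's axes as they then stand; what a row does not reach is not made up. A row lasts 1/10 s, in which the tool goes at most 50 mm and 8.59 degrees, less where a joint would pass 70% of its speed; a pose out of reach is approached as far as the arm can. A call with a gripper value outside its range is refused whole. The fingers move at their own pace and stop on an object; "force" is the grip in N (left out, the last holds). Time passes only in rows, so rows that do not move let the fingers close. It gives the time, the measured TCP pose, the force, the opening and the grip force at its end, in the units of the state.
- status.observe(): the state, without advancing time (a new reading comes with each control period).
- camera(name): name is "scene" or "top"; returns a dict with "img" (480x640x3 uint8, red, green, blue), "intrinsics" (3x3 intrinsics, pixels), "R" (3x3) and "t" (3): a world point X has camera coordinates R X + t. Camera axes: x right, y down, z forward; pixel columns grow to the right and rows downward; lengths in mm; the calibration is good to about 2 mm. A picture is of the moment at which its call begins. There is no depth.
- manip.job_done(): hands the job in; it is judged then, once.
Trained networks look in a picture, given as the dict that the camera call returned (one of the last four; its "shot" number tells which), for a name from the list of things; names that differ only in an ending like _2 or _b are one class to them, and where a whole thing is asked for, a point or a joint stands for the part that bears it (a point fixed in the world has none). Each returns a list of dicts, best first, with "p" (0 to 1); they miss things now and then, are a little off and sometimes report something else, mostly with a low value. They report only what shows in the picture. A call takes as long as a camera call.
- models.recognise(label, picture): "extent" ([left, top, right, bottom] in pixels, round what is visible of it).
The state is a dict: "time_s": time; "joints": joint angles; "qvel": joint speeds; "tau": joint torques, N m; "tool_pos": TCP position; "tcp_rot": TCP orientation; "contact_force": force on the tool from outside, world axes, zero at the start; "ft_torque": the same for the moment, N m; "gripper_width": opening from 0.0 (shut) to 1.0 (fully open); "grasp_force": force on a finger pad.
Only numpy, scipy, OpenCV 4.12 (cv2) and the standard library are available. Lean on these libraries where they do the work, as an engineer would, in place of code of your own. Each camera call takes 0.05 s, during which the arm holds its last target. There are 200 camera calls.

TASK

Load the roll of labels into the bench dispenser: push the roll's thin sprung pin in against the dispenser's tall side, slide it into the small cup there, bring the roll level so that the thick pin stands before the big cup in the low side, and let the spring push it home, so that the roll hangs between both cups when you let go. The dispenser's frame may be clamped anywhere along its base, so find its sides by feel or by eye, press gently, never ram the spring solid, and leave the other things on the bench where they are.

Things in the scene. Friction and masses are not known exactly. Their poses are not given: they have to be found in the camera images.
- spindle: White label roll on a spindle, lying on its hexagonal end flanges, about 140 g. Origin: centre of the roll on its axis, 18 mm above the bench; y along the spindle, z up. The paper roll, 32 mm diameter, y = -40 to +40 mm, is the place to grasp, across the axis. Flanges: 5 mm thick, 36 mm across flats (a flat is down), 41.6 mm across corners, outer faces at y = -45 and +45 mm.
- thick_tip (a point): Tip of the roll's thick rigid pin, at y = +67 mm of the spindle. The pin is steel, round-ended, 12 mm in diameter, and sticks out 22 mm from the +y flange.
- collar_end (a point): End of the dark collar (15 mm diameter) at y = -49 mm of the spindle. Out of it stands the sprung plunger, 7 mm diameter, with a round polished end (friction about 0.15); its tip is at y = -77 mm when free (movement not reported). It slides in 26 mm, then stops solid. The spring pushes with 2.5 N at the start of the travel and 0.25 N more per mm, 9 N at the end.
- roll_mid (a point): Centre of the roll, same as the spindle's origin.
- holder: Roll dispenser: grey base 200 (y) x 100 (x) x 8 mm, fixed to the bench. Origin: centre of its underside; y along its length and along the seated roll's axis, z up. On its rail stands a grey U-shaped frame with two uprights, clamped up to 12 mm either way along y from its middle position; where it is clamped is not reported. The rail and U are up to 25 mm high between the uprights.
- cup_line (a point): Point 55 mm above the holder's origin, on the line through both cups (along the holder's y). Each upright is 44 mm wide in x and 14 mm thick and has in its flat inner face a blind square cup centred on this line, 8 mm deep, with plain edges (the pins have round ends to lead them in). The inner faces are 125 mm apart. The seated roll sags about 2 mm below this line.
- low_end (a point): +y end of the holder's base, on its top. The low upright stands near it: top at z = 70 mm of the holder, cup 16 mm square for the thick pin, inner face at y = +59 mm when the frame is in its middle position.
- tall_end (a point): -y end of the holder's base, on its top. The tall upright stands near it: top at z = 101 mm of the holder, cup 11.5 mm square for the thin plunger, inner face at y = -66 mm when the frame is in its middle position.
- film_box: White cardboard box, 56 x 110 x 56 mm, on the bench to the right; a bystander. Origin: centre of its underside.
- beaker: Plastic beaker, 52 mm wide and 58 mm tall, behind, between the roll and the dispenser; a bystander. Origin: centre of its underside.
- timer: White bench timer, 50 x 60 x 16 mm, lying on the left; a bystander. Origin: centre of its underside.
- marker: Black marker pen, 18 mm thick and 136 mm long, lying on the right; a bystander. Origin: on its underside, at the middle.

How it is judged (in metres and radians):
At the end, for the whole second after the job is handed in: The roll hangs at rest between the uprights, held by the dispenser alone, thick pin toward the low one: its centre on the cup line (4 mm across, 4.5 mm below to 2.5 mm above, within 16 mm of the base's middle along it), its axis within 0.04 rad of that line (x of roll_mid in the frame of holder between -0.004 and 0.004 m and z of roll_mid in the frame of holder between 0.0505 and 0.0575 m and y of roll_mid in the frame of holder between -0.016 and 0.016 m and y of thick_tip in the frame of holder above 0.03 m and angle between the y axis of spindle and the y axis of holder, either way round below 0.04 rad and linear speed of spindle below 0.01 m/s); the robot touches nothing.
It fails at once if the roll is rammed against the dispenser (more than 25 N between them) (contact force between spindle and holder above 25 N).
It fails at once if the robot hits the dispenser hard (more than 20 N) (contact force between any of the arm, the fingers and holder above 20 N).
It fails at once if a bystander (box, beaker, timer or marker) is pushed more than 20 mm from its place (distance of any of film_box, beaker, timer, marker from where it was at the start of the episode above 0.02 m).
It also fails if it takes over 48 s, if anything falls off the work surface, if the arm or the gripper's body presses on something with over 40 N, if the wrist force passes 120 N, or if a joint passes its speed limit or range.

## Working session

There is one attempt and no reset: what is moved stays moved. The work goes in short steps, Python scripts to look and compute and a tool call to move; the robot and the scene stay as the last step left them, time stands still between calls to the robot, and variables do not carry over. Pictures are saved under pics/ and viewed, at most 10 in all, crops included, and the job is handed in when it is done.

Besides the shell and the picture viewer there is one more tool, called after "Request:" as name([rows], argument=value, ...), one row to a line, values as JSON. play_rows: Moves the arm, as the interface text tells. Its arguments: {"type":"object","properties":{"targets":{"type":"array"},"force":{"type":"number"}},"required":["targets"]}

```bash
mkdir -p pics; cat > h.py <<'E'
import numpy as np, cv2
from workcell import status, camera, manip, models
from scipy.spatial.transform import Rotation as Rn
def ray(c,uv,z):
    K=np.array(c["intrinsics"]);R=np.array(c["R"]);t=np.array(c["t"])
    o=-R.T@t; d=R.T@np.linalg.solve(K,[uv[0],uv[1],1.]); return o+d*(z-o[2])/d[2]
def proj(c,X):
    p=np.array(c["R"])@np.array(X,float)+np.array(c["t"]); p=np.array(c["intrinsics"])@p; return p[:2]/p[2]
def save(c,n,s=1): cv2.imwrite("pics/"+n,cv2.cvtColor(np.array(c["img"]),cv2.COLOR_RGB2BGR))
E
python3 - <<'E'
from h import *
for n in ("scene","top"):
    c=camera(n); save(c,n+"0.png")
    print(n,np.round(-np.array(c["R"]).T@np.array(c["t"])),np.round(c["intrinsics"][0]))
    for l in ["spindle","thick_tip","collar_end","holder","low_end","tall_end","film_box","beaker","timer","marker"]:
        r=models.recognise(l,c)
        print(l,[(np.round(q["extent"]).tolist(),round(q["p"],2)) for q in r[:2]])
s=status.observe(); print(s)
E
```

```text
scene [-699. -861.  901.] [584.   0. 319.]
spindle [([369.0, 264.0, 401.0, 295.0], 0.97), ([247.0, 212.0, 316.0, 255.0], 0.41)]
thick_tip [([368.0, 265.0, 399.0, 296.0], 0.6)]
collar_end [([368.0, 265.0, 400.0, 299.0], 0.74)]
holder [([245.0, 214.0, 314.0, 257.0], 0.98)]
low_end [([244.0, 216.0, 317.0, 255.0], 0.81)]
tall_end [([243.0, 217.0, 314.0, 258.0], 0.87)]
film_box [([422.0, 283.0, 472.0, 323.0], 0.72)]
beaker [([346.0, 233.0, 362.0, 257.0], 0.92)]
timer []
marker [([393.0, 310.0, 441.0, 338.0], 0.77)]
top [ 253.  -68. 1220.] [486.   0. 315.]
spindle [([374.0, 233.0, 420.0, 259.0], 0.78), ([211.0, 210.0, 290.0, 254.0], 0.36)]
thick_tip [([373.0, 233.0, 414.0, 259.0], 0.74)]
collar_end [([373.0, 231.0, 423.0, 258.0], 0.95), ([214.0, 210.0, 290.0, 258.0], 0.65)]
holder [([211.0, 207.0, 288.0, 257.0], 0.72)]
low_end [([210.0, 208.0, 291.0, 256.0], 0.96)]
tall_end [([208.0, 207.0, 291.0, 254.0], 0.6)]
film_box [([441.0, 235.0, 496.0, 267.0], 0.8)]
beaker [([326.0, 190.0, 346.0, 216.0], 0.87)]
timer [([130.0, 259.0, 162.0, 282.0], 0.65)]
marker [([433.0, 278.0, 481.0, 294.0], 0.73)]
{'time_s': 1.1, 'joints': array([-1.32571326,  0.3108606 ,  0.01398209,  1.51145502, -0.00440462,
        1.31918911, -0.02716189]), 'qvel': array([ 0.00151911, -0.00036302, -0.00091689, -0.00051107, -0.00046931,
        0.00028778,  0.00017121]), 'tau': array([ 3.29900604e-04, -3.79824436e+01,  1.46338572e-01, -2.30858159e+01,
        1.24452673e-02,  2.17309898e-03,  8.84762983e-06]), 'tool_pos': array([155.54741413, 527.58920761, 231.34364422]), 'tcp_rot': array([1.42836314e-01, 9.89746323e-01, 5.83542494e-05, 1.21604883e-05]), 'contact_force': array([ 0.81670202, -0.19617639, -0.97715208]), 'ft_torque': array([ 0.03336354, -0.02662592,  0.02245487]), 'grasp_force': 0.0, 'gripper_width': 1.000443674290755}
```

```bash
python3 - <<'E'
import cv2
a=cv2.imread("pics/top0.png")[170:310,190:510]; cv2.imwrite("pics/a.png",cv2.resize(a,(800,350),interpolation=cv2.INTER_CUBIC))
a=cv2.imread("pics/scene0.png")[195:350,230:480]; cv2.imwrite("pics/b.png",cv2.resize(a,(800,496),interpolation=cv2.INTER_CUBIC))
E
```

```text
(no output)
```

View pics/a.png

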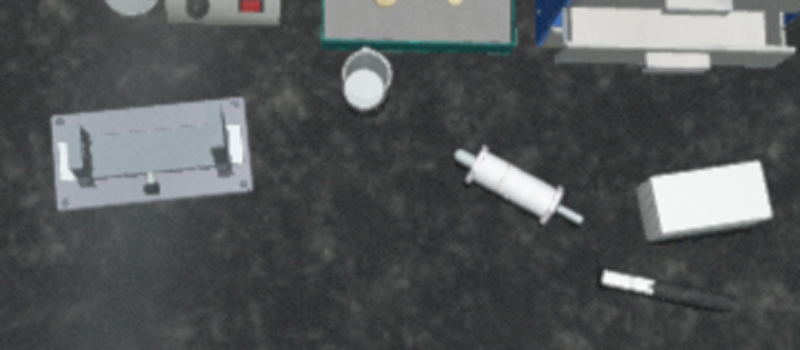

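View pics/b.png

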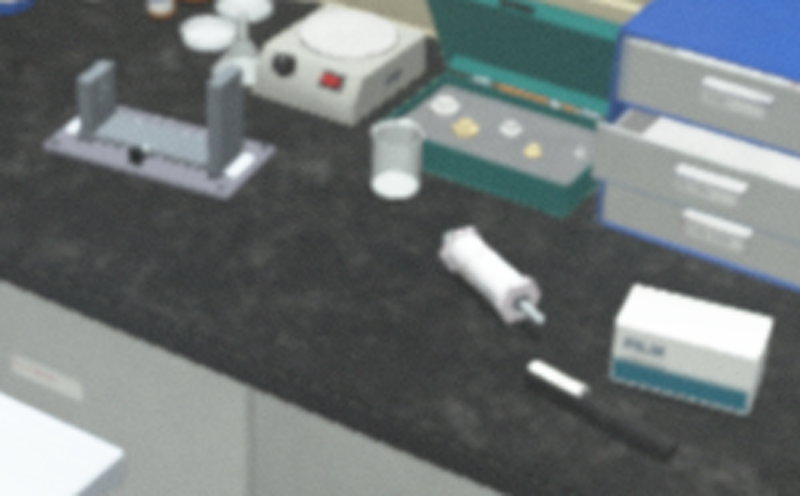

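```bash
cat > m.py <<'E'
from h import *
def avg(n,k=4):
    cs=[camera(n) for _ in range(k)]; c=dict(cs[-1]); c["f"]=np.mean([np.array(q["img"],float) for q in cs],0); return c
c=avg("top"); s=avg("scene")
np.savez("c.npz",**{k+n:np.array(v[k]) for n,v in(("t",c),("s",s)) for k in("f","intrinsics","R","t")})
g=c["f"].mean(2)
def blob(box,th):
    x0,y0,x1,y1=box; m=(cv2.resize(g[y0:y1,x0:x1],None,fx=4,fy=4,interpolation=cv2.INTER_CUBIC)>th).astype(np.uint8)
    cn=max(cv2.findContours(m,0,1)[0],key=cv2.contourArea)
    return (cn[:,0]+.5)/4-.5+[x0,y0]
p=blob((365,225,430,265),105); w=np.array([ray(c,q,18)[:2] for q in p]).astype(np.float32)
print("roll",cv2.minAreaRect(w)); 
p=blob((200,200,300,260),85); w=np.array([ray(c,q,8)[:2] for q in p]).astype(np.float32)
r=cv2.minAreaRect(w); print("base",r,cv2.boxPoints(r).round(1).tolist())
v=c["f"][200:265,200:295]
o=cv2.resize(v.astype(np.uint8),None,fx=8,fy=8,interpolation=cv2.INTER_NEAREST)
o=cv2.convertScaleAbs(o,alpha=1.3)
v2=cv2.resize(s["f"][205:260,235:325].astype(np.uint8),(760,464),interpolation=cv2.INTER_NEAREST)
cv2.imwrite("pics/c.png",o[...,::-1]); cv2.imwrite("pics/d.png",v2[...,::-1])
for R,n in((c,'t'),(s,'s')): print(n,np.array(R["R"]).round(3).tolist())
E
python3 m.py
```

```text
roll ((485.7452697753906, -285.1947937011719), (144.8255157470703, 43.44597244262695), 62.213905334472656)
base ((509.99346923828125, 85.79222106933594), (112.22881317138672, 204.61044311523438), 6.6480712890625) [[442.3999938964844, 180.89999389648438], [466.1000061035156, -22.299999237060547], [577.5999755859375, -9.300000190734863], [553.9000244140625, 193.89999389648438]]
t [[0.022, -1.0, 0.012], [-0.981, -0.024, -0.193], [0.193, -0.008, -0.981]]
s [[0.557, -0.83, 0.013], [-0.417, -0.293, -0.86], [0.718, 0.474, -0.509]]
```

View pics/c.png

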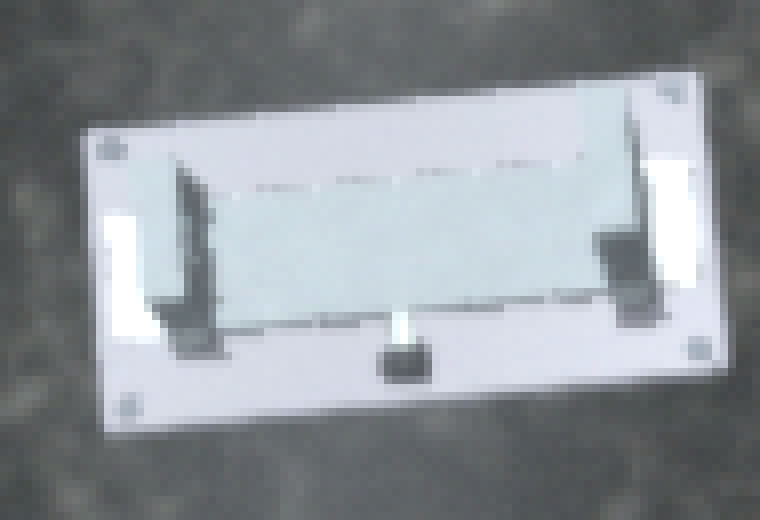

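```bash
python3 - <<'E'
from h import *
d=np.load("c.npz"); c={k:d[k+"t"] for k in("f","intrinsics","R","t")}
P=lambda X,Y,z: ray(c,(X/8-.5+200,Y/8-.5+200),z)[:2]
C=[P(*q,8) for q in((81,130),(701,72),(732,370),(104,437))]
print(np.round(C,1)); ctr=np.mean(C,0)
ey=(C[0]-C[1])+(C[3]-C[2]); ex=(C[0]-C[3])+(C[1]-C[2])
ay=np.arctan2(ey[1],ey[0])-np.pi/2; ax=np.arctan2(ex[1],ex[0]); print(ctr,ay,ax,np.linalg.norm(ey)/2,np.linalg.norm(ex)/2)
a=(2*ay+ax)/3; A=np.array([[np.cos(a),np.sin(a)],[-np.sin(a),np.cos(a)]])
for n,q in dict(tallin=[(583,85,101),(597,232,101)],tallout=[(630,85,101),(639,232,101)],lowin=[(177,155,70),(187,300,70)],lowout=[(132,155,70),(150,300,70)],rail=[(400,170,25),(400,312,25)]).items():
    print(n,[(A@(P(*t)-ctr)).round(1).tolist() for t in q])
E
```

```text
[[550.6 192.5]
 [574.7  -5.1]
 [477.5 -18.1]
 [451.3 179. ]]
[513.54226162  87.06409871] 0.12683620668424012 0.13424227249663867 198.9660744576004 99.15208715101369
tallin [[23.4, -65.7], [-21.5, -65.8]]
tallout [[21.9, -79.6], [-22.8, -78.1]]
lowin [[22.7, 60.1], [-22.4, 60.3]]
lowout [[24.2, 73.7], [-21.2, 71.4]]
rail [[22.3, -2.2], [-23.2, 1.5]]
```

```bash
cat >> h.py <<'E'
H=np.array([513.5,87.1]); HA=0.129; S=np.array([488.,-280.8]); SA=np.deg2rad(62.2)
def go(pos,ang):
    s=status.observe(); R0=Rn.from_quat(s["tcp_rot"]); c,n=np.cos(ang),np.sin(ang)
    R1=Rn.from_matrix(np.array([[c,n,0],[n,-c,0],[0,0,-1.]]))
    print("t",round(s["time_s"],2),"pos",s["tool_pos"].round(1),"shift cm",(R0.inv().apply(np.array(pos)-s["tool_pos"])/10).round(2),"turn",(R0.inv()*R1).as_rotvec().round(3),"F",s["contact_force"].round(1),"w",round(s["gripper_width"],3),round(s["grasp_force"],1))
def hpose(x,y,z,dy=0):  # holder frame grasp target
    c,n=np.cos(HA),np.sin(HA); return [H[0]+c*x-n*y,H[1]+n*x+c*y,z]
def inh(p):
    c,n=np.cos(HA),np.sin(HA); d=np.array(p)[:2]-H; return np.array([c*d[0]+n*d[1],-n*d[0]+c*d[1],p[2]])
E
```

Request:
play_rows([
  [[-2, 0, 0], [0, 0, 0.04], 0],
  [[-4.4, -0.18, 0], [0, 0, 0.08], 0],
  [[-4.4, -0.18, 0], [0, 0, 0.08], 0],
  [[-4.4, -0.18, 0], [0, 0, 0.08], 0],
  [[-4.4, -0.18, 0], [0, 0, 0.08], 0],
  [[-4.4, -0.18, 0], [0, 0, 0.08], 0],
  [[-4.4, -0.18, 0], [0, 0, 0.08], 0],
  [[-4.4, -0.18, 0], [0, 0, 0.08], 0],
  [[-4.4, -0.18, 0], [0, 0, 0.08], 0],
  [[-4.4, -0.18, 0], [0, 0, 0.08], 0],
  [[-4.4, -0.18, 0], [0, 0, 0.08], 0],
  [[-4.4, -0.18, 0], [0, 0, 0.08], 0],
  [[-4.4, -0.18, 0], [0, 0, 0.08], 0],
  [[-4.4, -0.18, 0], [0, 0, 0.08], 0],
  [[-4.4, -0.18, 0], [0, 0, 0.08], 0],
  [[-4.4, -0.18, 0], [0, 0, 0.08], 0],
  [[-4.4, -0.18, 0], [0, 0, 0.08], 0],
  [[-4.4, -0.18, 0], [0, 0, 0.08], 0],
  [[-4.4, -0.18, 0], [0, 0, 0.08], 0],
  [[-4.4, -0.18, 0], [0, 0, 0.08], 0],
])

```text
time_s: 3.5
tool_pos: [526.5, -153.7, 231.6]
tcp_rot: [0.8, 0.601, -0.0, 0.001]
contact_force: [0.7, -1.1, -0.0]
gripper_width: 1.001
grasp_force: 0.0
```

```bash
python3 -c "
from h import *
go([S[0],S[1],100],SA)"
```

```text
t 3.5 pos [ 526.5 -153.7  231.6] shift cm [-13.26  -0.17  13.17] turn [0.001 0.001 0.203] F [ 0.7 -1.1 -0. ] w 1.001 0.0
```

Request:
play_rows([
  [[-3.3, 0, 1], [0, 0, 0.05], 0],
  [[-3.3, 0, 3], [0, 0, 0.05], 0],
  [[-3.3, 0, 4], [0, 0, 0.05], 0],
  [[-3.3, 0, 4], [0, 0, 0.053], 0],
  [[0, 0, 2], [0, 0, 0], 0],
  [[0, 0, 2], [0, 0, 0], 0],
  [[0, 0, 0], [0, 0, 0], 0],
])

```text
time_s: 4.2
tool_pos: [479.7, -271.9, 71.6]
tcp_rot: [0.856, 0.518, -0.002, -0.002]
contact_force: [-0.9, 0.8, 0.8]
gripper_width: 0.999
grasp_force: 0.0
```

```bash
python3 -c "
from h import *
go([S[0],S[1],1],SA)"
```

```text
t 4.2 pos [ 479.7 -271.9   71.6] shift cm [-0.4   1.2   7.05] turn [-0.006  0.001  0.003] F [-0.9  0.8  0.8] w 0.999 0.0
```

Request:
play_rows([
  [[-0.2, 0.6, 1], [0, 0, 0], 0],
  [[-0.2, 0.6, 2], [0, 0, 0], 0],
  [[0, 0, 2], [0, 0, 0], 0],
  [[0, 0, 1.3], [0, 0, 0], 0],
  [[0, 0, 0.7], [0, 0, 0], 0],
  [[0, 0, 0], [0, 0, 0], 60],
  [[0, 0, 0], [0, 0, 0], 100],
  [[0, 0, 0], [0, 0, 0], 140],
  [[0, 0, 0], [0, 0, 0], 255],
  [[0, 0, 0], [0, 0, 0], 255],
  [[0, 0, 0], [0, 0, 0], 255],
  [[0, 0, 0], [0, 0, 0], 255],
  [[0, 0, 0], [0, 0, 0], 255],
], force=60)

```text
time_s: 5.5
tool_pos: [492.4, -281.0, 5.3]
tcp_rot: [0.855, 0.519, 0.001, 0.001]
contact_force: [-1.4, 1.1, 6.4]
gripper_width: 0.353
grasp_force: 59.5
```

Request:
play_rows([
  [[0, 0, -1], [0, 0, 0], 255],
  [[0, 0, -2], [0, 0, 0], 255],
  [[0, 0, -4], [0, 0, 0], 255],
  [[0, 0, -4], [0, 0, 0], 255],
  [[0, 0, -4], [0, 0, 0], 255],
  [[0, 0, 0], [0, 0, 0], 255],
])

```text
time_s: 6.1
tool_pos: [494.8, -283.5, 160.5]
tcp_rot: [0.855, 0.519, 0.003, 0.005]
contact_force: [1.0, -0.8, -0.9]
gripper_width: 0.353
grasp_force: 59.7
```

```bash
python3 -c "
from h import *
go(hpose(0,25,155),HA+np.pi/2)"
```

```text
t 6.1 pos [ 494.8 -283.5  160.5] shift cm [ 35.8  -16.86   0.33] turn [ 0.012  0.004 -0.608] F [ 1.  -0.8 -0.9] w 0.353 59.7
```

Request:
play_rows([
  [[1.4, -0.2, 0], [0, 0, -0.02], 255],
  [[2.84, -0.4, 0], [0, 0, -0.0434], 255],
  [[2.84, -0.4, 0], [0, 0, -0.0434], 255],
  [[2.84, -0.4, 0], [0, 0, -0.0434], 255],
  [[2.84, -0.4, 0], [0, 0, -0.0434], 255],
  [[2.84, -0.4, 0], [0, 0, -0.0434], 255],
  [[2.84, -0.4, 0], [0, 0, -0.0434], 255],
  [[2.84, -0.4, 0], [0, 0, -0.0434], 255],
  [[2.84, -0.4, 0], [0, 0, -0.0434], 255],
  [[2.84, -0.4, 0], [0, 0, -0.0434], 255],
  [[2.84, -0.4, 0], [0, 0, -0.0434], 255],
  [[2.84, -0.4, 0], [0, 0, -0.0434], 255],
  [[2.84, -0.4, 0], [0, 0, -0.0434], 255],
  [[2.84, -0.4, 0], [0, 0, -0.0434], 255],
  [[1.4, -0.2, 0], [0, 0, -0.0234], 255],
  [[0, 0, 0], [0, 0, 0], 255],
  [[0, 0, 0], [0, 0, 0], 255],
])

```text
time_s: 7.8
tool_pos: [513.9, 112.5, 153.4]
tcp_rot: [0.66, 0.751, -0.001, 0.0]
contact_force: [0.9, -0.7, -1.6]
gripper_width: 0.35
grasp_force: 59.7
```

```bash
cat > v.py <<'E'
from h import *
import sys
go(hpose(0,25,110),HA+np.pi/2)
out=[]
for n,b in(("top",(190,180,300,270)),("scene",(225,170,335,260))):
    cs=[camera(n) for _ in range(3)]; c=cs[-1]; f=np.mean([np.array(q["img"],float) for q in cs],0)
    np.savez(n+sys.argv[1]+".npz",f=f,**{k:np.array(c[k]) for k in("intrinsics","R","t")})
    x0,y0,x1,y1=b; out.append(cv2.resize(f[y0:y1,x0:x1].astype(np.uint8),None,fx=7,fy=6.5 if 0 else 7,interpolation=cv2.INTER_CUBIC))
    cv2.imwrite("pics/v%s%s.png"%(n,sys.argv[1]),out[-1][:600,:800,::-1])
E
python3 v.py 1
```

```text
t 7.8 pos [513.9 112.5 153.4] shift cm [-0.01 -0.36  4.34] turn [-0.002  0.002 -0.001] F [ 0.9 -0.7 -1.6] w 0.35 59.7
```

View pics/vscene1.png

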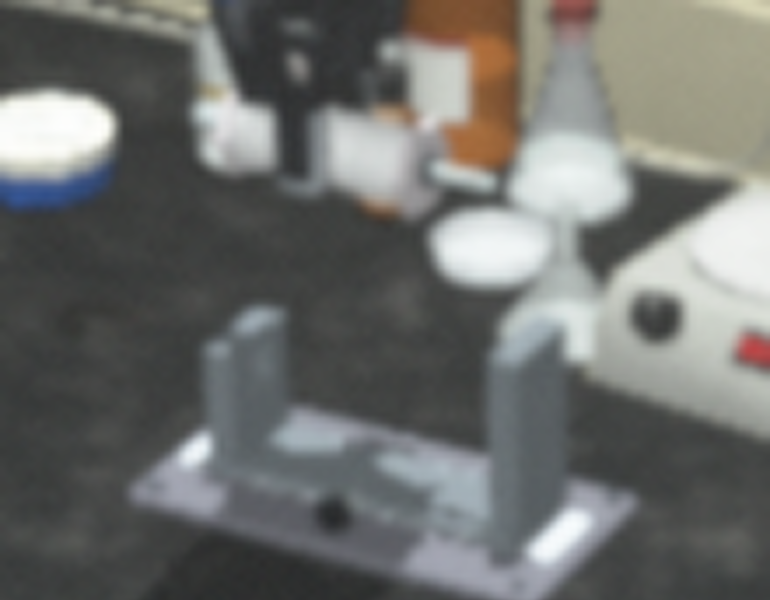

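View pics/vtop1.png

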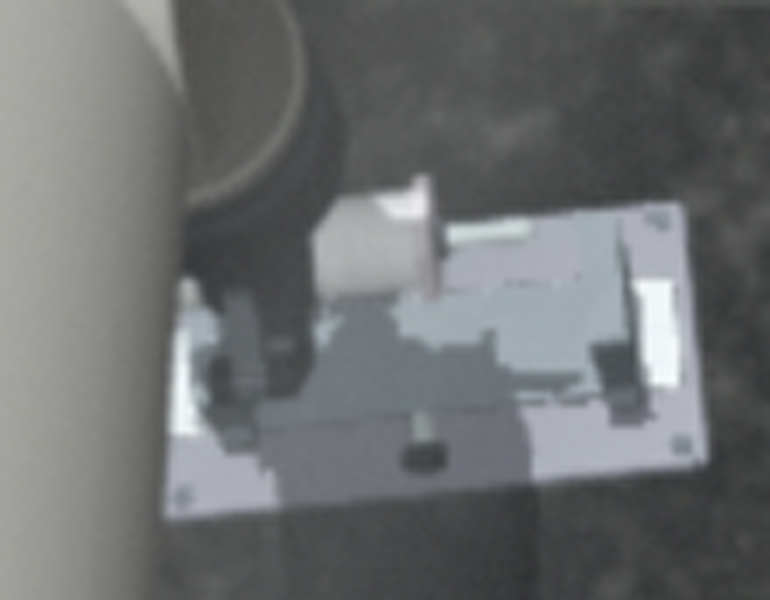

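```bash
cat > tri.py <<'E'
from h import *
def tri(n,a,b,oa=(190,180),ob=(225,170)):
    A=[]
    ps=[]
    for f,q,o in(("top",a,oa),("scene",b,ob)):
        d=np.load(f+n+".npz"); P=d["intrinsics"]@np.c_[d["R"],d["t"]]; ps.append(P)
        u=np.array(o)+(np.array(q)+.5)/7-.5; A+= [u[0]*P[2]-P[0],u[1]*P[2]-P[1]]
    A=np.array(A); X=np.linalg.svd(A/np.linalg.norm(A,axis=1)[:,None])[2][-1]; X=X[:3]/X[3]
    e=[(P@np.r_[X,1])[:2]/(P@np.r_[X,1])[2] for P in ps]; return X,e
if __name__=="__main__":
    for n,a,b in(("tip",(532,228),(495,183)),("pin base/collar end",(449,237),(440,171))):
        X,e=tri("1",a,b); print(n,X.round(1),"holder",inh(X).round(1),np.round(e,1).tolist())
    s=status.observe(); print("tcp h",inh(s["tool_pos"]).round(1))
E
python3 tri.py
```

```text
tip [526.6  34.6 165.7] holder [  6.2 -53.7 165.7] [[265.6, 210.7], [294.8, 195.8]]
pin base/collar end [524.1  61.1 164.8] holder [  7.2 -27.2 164.8] [[253.7, 211.6], [286.9, 194.1]]
tcp h [  4.5  24.9 154.2]
```

```bash
python3 - <<'E'
from h import *
d=np.load("top1.npz")
for X,Y in((532,228),(532,222),(532,240),(449,226),(449,246)): print(inh(ray(d,(190+(X+.5)/7-.5,180+(Y+.5)/7-.5),166)).round(1))
d=np.load("scene1.npz")
# scene: tall top inner-edge corners from the picture vs predicted
for p in((22,-66,101),(-22,-66,101),(-22,-80,101),(22,-80,101),(-22,59,70),(22,59,70)):
    for f in("top1","scene1"):
        d=np.load(f+".npz"); w=hpose(p[0],p[1]+.7,p[2]); o=(190,180) if f=="top1" else (225,170)
        print(p,f,((proj(d,w)-o+.5)*7-.5).round(0),end=" ")
    print()
E
```

```text
[  2.9 -53.4 166. ]
[  4.8 -53.6 166. ]
[ -1.1 -53.1 166. ]
[  6.3 -27.2 166. ]
[ -0.3 -26.7 166. ]
(22, -66, 101) top1 [579. 218.] (22, -66, 101) scene1 [535. 314.] 
(-22, -66, 101) top1 [590. 344.] (-22, -66, 101) scene1 [485. 358.] 
(-22, -80, 101) top1 [632. 340.] (-22, -80, 101) scene1 [515. 365.] 
(22, -80, 101) top1 [620. 214.] (22, -80, 101) scene1 [565. 321.] 
(-22, 59, 70) top1 [235. 401.] (-22, 59, 70) scene1 [229. 357.] 
(22, 59, 70) top1 [226. 277.] (22, 59, 70) scene1 [282. 314.]
```

Request:
play_rows([
  [[-0.2, -0.1, 1], [0, 0, 0], 255],
  [[-0.2, -0.1, 2], [0, 0, 0], 255],
  [[-0.2, -0.15, 2], [0, 0, 0], 255],
  [[-0.06, 0, 1.4], [0, 0, 0], 255],
  [[0, 0, 0.9], [0, 0, 0], 255],
  [[0, 0, 0], [0, 0, 0], 255],
  [[0, 0, 0], [0, 0, 0], 255],
])

```text
time_s: 8.8
tool_pos: [512.1, 106.8, 81.3]
tcp_rot: [0.66, 0.751, 0.0, 0.0]
contact_force: [0.3, -0.1, -1.1]
gripper_width: 0.35
grasp_force: 59.7
```

```bash
python3 v.py 2; python3 -c "
from h import *
s=status.observe(); print(inh(s['tool_pos']).round(1),Rn.from_quat(s['tcp_rot']).as_matrix()[2].round(4))"
```

```text
t 8.8 pos [512.1 106.8  81.3] shift cm [ 0.53 -0.11 -2.87] turn [ 0.  0. -0.] F [ 0.3 -0.1 -1.1] w 0.35 59.7
[ 1.3 19.8 81.8] [ 3.0e-04  1.3e-03 -1.0e+00]
```

View pics/vscene2.png

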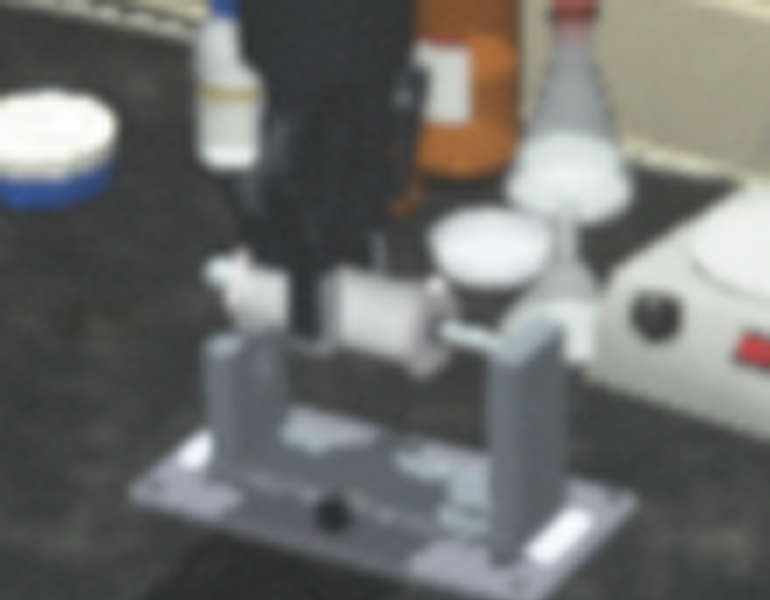

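View pics/vtop2.png

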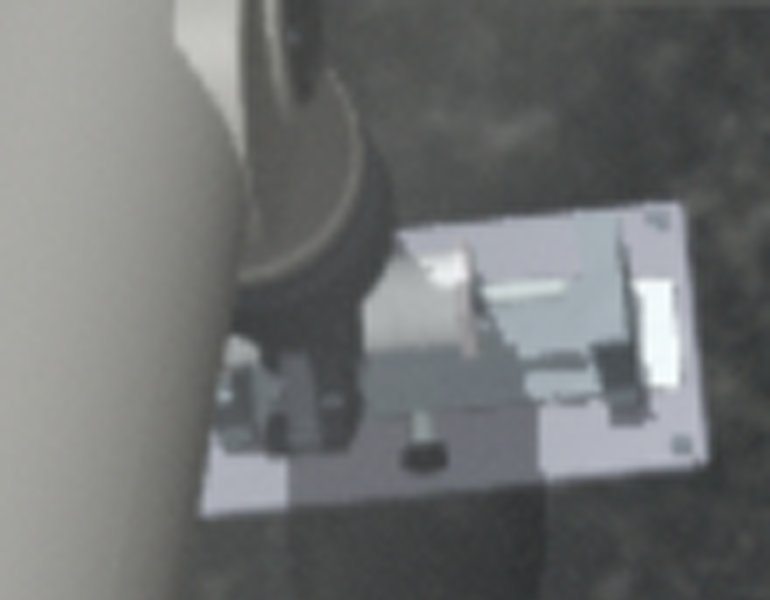

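```bash
python3 - <<'E'
from h import *
d=np.load("top2.npz")
for X,Y in((567,289),(488,296),(468,298)): print(inh(ray(d,(190+(X+.5)/7-.5,180+(Y+.5)/7-.5),93)).round(1))
print("axis line in pics for x=0: ",[((proj(d,hpose(0,y,93))-(190,180)+.5)*7-.5).round(0) for y in(-28,-60)])
e=np.load("scene2.npz")
for z in (89,93,97): print(z,[((proj(e,hpose(0,y,z))-(225,170)+.5)*7-.5).round(0) for y in(-58,-42,-30)])
E
```

```text
[ -0.2 -58.7  93. ]
[  0.2 -31.9  93. ]
[  0.2 -25.   93. ]
axis line in pics for x=0:  [array([477., 298.]), array([571., 288.])]
89 [array([495., 357.]), array([462., 349.]), array([437., 342.])]
93 [array([495., 349.]), array([461., 340.]), array([436., 334.])]
97 [array([495., 340.]), array([461., 332.]), array([436., 325.])]
```

Request:
play_rows([
  [[-0.2, 0, 0.3], [0, 0, 0], 255],
  [[-0.2, 0, 0], [0, 0, 0], 255],
  [[-0.2, 0, 0], [0, 0, 0], 255],
  [[-0.2, 0, 0], [0, 0, 0], 255],
  [[-0.2, 0, 0], [0, 0, 0], 255],
  [[-0.2, 0, 0], [0, 0, 0], 255],
  [[0, 0, 0], [0, 0, 0], 255],
  [[0, 0, 0], [0, 0, 0], 255],
])

```text
time_s: 9.9
tool_pos: [513.1, 95.5, 78.1]
tcp_rot: [0.66, 0.751, 0.0, -0.0]
contact_force: [-0.7, 4.2, -1.9]
gripper_width: 0.353
grasp_force: 59.7
```

```bash
cat > s.py <<'E'
from h import *
F=[]
for _ in range(1):
    s=status.observe()
c,n=np.cos(HA),np.sin(HA); f=s["contact_force"]; R=Rn.from_quat(s["tcp_rot"]).as_matrix()
print(round(s["time_s"],2),"tcp h",inh(s["tool_pos"]).round(1),"F h",np.round([c*f[0]+n*f[1],-n*f[0]+c*f[1],f[2]],1),"T",s["ft_torque"].round(2),"yaw err",round(np.arctan2(R[1,0],R[0,0])-np.pi/2-HA,4),"xz tilt",R[2,:2].round(4))
E
python3 s.py
```

```text
9.9 tcp h [ 0.7  8.4 78.1] F h [-0.1  4.2 -1.9] T [ 0.78  0.26 -0.11] yaw err 0.0001 xz tilt [ 0.0007 -0.0004]
```

Request:
play_rows([
  [[-0.2, 0, 0], [0, 0, 0], 255],
  [[-0.2, 0, 0], [0, 0, 0], 255],
  [[-0.2, 0, 0], [0, 0, 0], 255],
  [[-0.2, 0, 0], [0, 0, 0], 255],
  [[-0.2, 0, 0], [0, 0, 0], 255],
  [[-0.2, 0, 0], [0, 0, 0], 255],
  [[-0.2, 0, 0], [0, 0, 0], 255],
  [[0, 0, 0], [0, 0, 0], 255],
  [[0, 0, 0], [0, 0, 0], 255],
])

```text
time_s: 10.8
tool_pos: [514.6, 82.9, 78.1]
tcp_rot: [0.66, 0.751, 0.001, -0.001]
contact_force: [-1.6, 6.4, -1.5]
gripper_width: 0.352
grasp_force: 59.6
```

```bash
python3 s.py
```

```text
10.8 tcp h [ 0.6 -4.3 78.1] F h [-0.7  6.5 -1.5] T [ 1.47  0.39 -0.04] yaw err 0.0007 xz tilt [ 0.0027 -0.0006]
```

Request:
play_rows([
  [[-0.15, 0, 0], [0, 0, 0], 255],
  [[-0.15, 0, 0], [0, 0, 0], 255],
  [[-0.15, 0, 0], [0, 0, 0], 255],
  [[0, 0, 0], [0, 0, 0], 255],
  [[0, 0, 0.2], [0, 0, 0], 255],
  [[0, 0, 0.2], [0, 0, 0], 255],
  [[0, 0, 0.2], [0, 0, 0], 255],
  [[0, 0, 0], [0, 0, 0], 255],
  [[0, 0, 0], [0, 0, 0], 255],
])

```text
time_s: 11.7
tool_pos: [516.3, 79.4, 72.6]
tcp_rot: [0.659, 0.752, 0.002, -0.001]
contact_force: [-0.2, 8.0, -1.5]
gripper_width: 0.352
grasp_force: 59.7
```

```bash
python3 s.py
```

```text
11.7 tcp h [ 1.8 -8.  72.6] F h [ 0.9  7.9 -1.5] T [1.69 0.1  0.04] yaw err 0.0018 xz tilt [0.0033 0.002 ]
```

Request:
play_rows([
  [[-0.05, -0.1, 0.2], [0, 0, 0], 255],
  [[0, 0, 0.2], [0, 0, 0], 255],
  [[0, 0, 0.2], [0, 0, 0], 255],
  [[0, 0, 0.2], [0, 0, 0], 255],
  [[0, 0, 0.2], [0, 0, 0], 255],
  [[0, 0, 0], [0, 0, 0], 255],
  [[0, 0, 0], [0, 0, 0], 255],
])

```text
time_s: 12.4
tool_pos: [515.8, 78.9, 62.8]
tcp_rot: [0.659, 0.752, 0.002, -0.0]
contact_force: [-0.4, 7.4, -0.4]
gripper_width: 0.353
grasp_force: 59.7
```

```bash
python3 s.py
```

```text
12.4 tcp h [ 1.2 -8.5 62.8] F h [ 0.6  7.4 -0.4] T [1.66 0.07 0.07] yaw err 0.0021 xz tilt [0.0032 0.0027]
```

Request:
play_rows([
  [[0, 0, 0.15], [0, 0, 0], 255],
  [[0, 0, 0.15], [0, 0, 0], 255],
  [[0, 0, 0.15], [0, 0, 0], 255],
  [[0, 0, 0.15], [0, 0, 0], 255],
  [[0, 0, 0], [0, 0, 0], 255],
  [[0, 0, 0], [0, 0, 0], 255],
])

```text
time_s: 13.0
tool_pos: [515.8, 78.9, 56.8]
tcp_rot: [0.659, 0.752, 0.002, -0.0]
contact_force: [0.6, 7.9, 0.3]
gripper_width: 0.352
grasp_force: 59.7
```

```bash
python3 s.py
```

```text
13.0 tcp h [ 1.2 -8.5 56.8] F h [1.6 7.8 0.3] T [1.62 0.09 0.05] yaw err 0.0021 xz tilt [0.0032 0.0027]
```

Request:
play_rows([
  [[0, 0, 0.15], [0, 0, 0], 255],
  [[0, 0, 0.15], [0, 0, 0], 255],
  [[0, 0, 0.15], [0, 0, 0], 255],
  [[0, 0, 0.15], [0, 0, 0], 255],
  [[0, 0, 0], [0, 0, 0], 255],
  [[0, 0, 0], [0, 0, 0], 255],
])

```text
time_s: 13.6
tool_pos: [515.8, 78.8, 50.9]
tcp_rot: [0.659, 0.752, 0.002, -0.0]
contact_force: [-1.1, 8.6, 0.1]
gripper_width: 0.353
grasp_force: 59.7
```

```bash
python3 s.py
```

```text
13.6 tcp h [ 1.2 -8.5 50.9] F h [-0.   8.6  0.1] T [1.6  0.05 0.02] yaw err 0.0021 xz tilt [0.0032 0.0026]
```

Request:
play_rows([
  [[0, 0, 0.15], [0, 0, 0], 255],
  [[0, 0, 0.15], [0, 0, 0], 255],
  [[0, 0, 0.15], [0, 0, 0], 255],
  [[0, 0, 0.15], [0, 0, 0], 255],
  [[0, 0, 0], [0, 0, 0], 255],
  [[0, 0, 0], [0, 0, 0], 255],
])

```text
time_s: 14.2
tool_pos: [515.5, 77.6, 44.5]
tcp_rot: [0.66, 0.752, 0.001, -0.0]
contact_force: [-0.4, 6.1, -2.5]
gripper_width: 0.352
grasp_force: 59.6
```

```bash
python3 s.py
```

```text
14.2 tcp h [ 0.8 -9.6 44.5] F h [ 0.4  6.1 -2.5] T [1.35 0.07 0.05] yaw err 0.0013 xz tilt [0.0018 0.0018]
```

Request:
play_rows([
  [[0, 0, 0.1], [0, 0, 0], 255],
  [[0, 0, 0.1], [0, 0, 0], 255],
  [[0.15, 0, 0], [0, 0, 0], 255],
  [[0.15, 0, 0], [0, 0, 0], 255],
  [[0.15, 0, 0], [0, 0, 0], 255],
  [[0.15, 0, 0], [0, 0, 0], 255],
  [[0, 0, 0], [0, 0, 0], 255],
  [[0, 0, 0], [0, 0, 0], 255],
])

```text
time_s: 15.0
tool_pos: [515.0, 82.7, 42.7]
tcp_rot: [0.66, 0.751, 0.001, 0.0]
contact_force: [0.0, 4.5, -0.7]
gripper_width: 0.35
grasp_force: 59.6
```

```bash
python3 s.py
```

```text
15.0 tcp h [ 0.9 -4.6 42.7] F h [ 0.6  4.4 -0.7] T [1.   0.05 0.05] yaw err 0.0009 xz tilt [0.0006 0.0022]
```

Request:
play_rows([
  [[0.15, 0, 0], [0, 0, 0], 255],
  [[0.15, 0, 0], [0, 0, 0], 255],
  [[0.1, 0, 0], [0, 0, 0], 255],
  [[0, 0, 0], [0, 0, 0], 255],
  [[0, 0, 0], [0, 0, 0], 255],
])

```text
time_s: 15.5
tool_pos: [513.8, 85.8, 42.2]
tcp_rot: [0.66, 0.751, 0.0, 0.0]
contact_force: [0.3, 4.5, -1.1]
gripper_width: 0.351
grasp_force: 59.6
```

```bash
python3 s.py
```

```text
15.5 tcp h [ 0.1 -1.3 42.2] F h [ 0.9  4.5 -1.1] T [ 0.89 -0.18  0.09] yaw err -0.0002 xz tilt [-0.0002  0.0007]
```

Request:
play_rows([
  [[0.1, 0, 0], [0, 0, 0], 255],
  [[0.1, 0, 0], [0, 0, 0], 255],
  [[0.1, 0, 0], [0, 0, 0], 255],
  [[0, 0, 0], [0, 0, 0], 255],
  [[0, 0, 0], [0, 0, 0], 255],
])

```text
time_s: 16.0
tool_pos: [513.0, 88.7, 42.1]
tcp_rot: [0.66, 0.751, -0.0, -0.0]
contact_force: [-0.4, 3.8, -1.5]
gripper_width: 0.354
grasp_force: 59.6
```

```bash
python3 s.py; python3 v.py 3
```

```text
16.0 tcp h [-0.3  1.7 42.1] F h [ 0.1  3.8 -1.5] T [ 0.77 -0.07  0.09] yaw err -0.0004 xz tilt [-0.0001 -0.0003]
t 16.0 pos [513.   88.7  42.1] shift cm [ 2.33  0.03 -6.79] turn [-0.  0. -0.] F [-0.4  3.8 -1.5] w 0.354 59.6
```

View pics/vscene3.png

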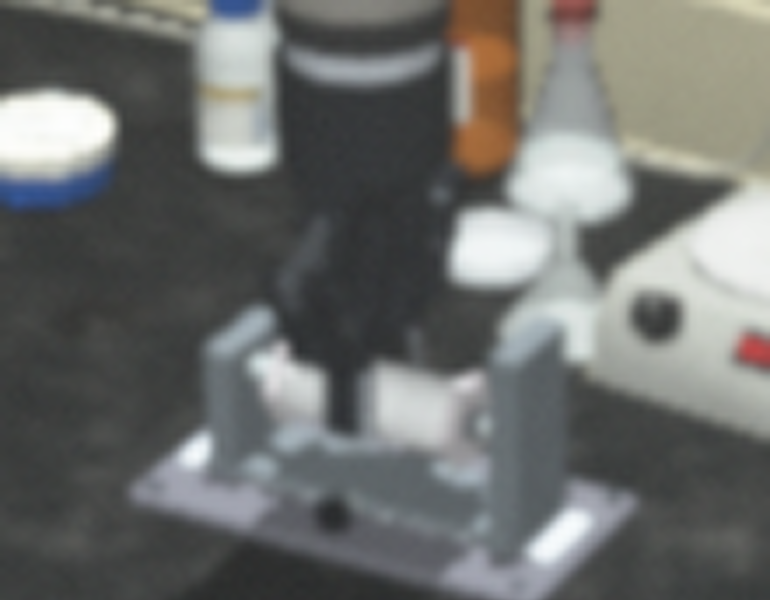

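Request:
play_rows([
  [[0.1, 0, 0.05], [0, 0, 0], 255],
  [[0, 0, 0.05], [0, 0, 0], 255],
  [[0, 0, 0], [0, 0, 0], 255],
  [[0, 0, 0], [0, 0, 0], 255],
])

```text
time_s: 16.7
tool_pos: [512.7, 89.7, 41.1]
tcp_rot: [0.66, 0.751, -0.0, -0.0]
contact_force: [-1.0, 3.2, -0.6]
gripper_width: 0.354
grasp_force: 59.6
```

```bash
python3 s.py
```

```text
16.7 tcp h [-0.4  2.7 41.1] F h [-0.6  3.3 -0.6] T [ 0.67  0.01 -0.01] yaw err -0.0005 xz tilt [-0.0001 -0.0005]
```

Request:
play_rows([
  [[0.05, 0, 0], [0, 0, 0], 255],
  [[0.05, 0, 0], [0, 0, 0], 255],
  [[0, 0, 0], [0, 0, 0], 255],
  [[0, 0, 0], [0, 0, 0], 255],
])

```text
time_s: 17.1
tool_pos: [512.7, 90.7, 41.1]
tcp_rot: [0.66, 0.751, -0.0, -0.0]
contact_force: [-0.8, 2.2, 0.1]
gripper_width: 0.353
grasp_force: 59.6
```

```bash
python3 s.py
```

```text
17.1 tcp h [-0.3  3.6 41.1] F h [-0.5  2.2  0.1] T [ 0.48  0.09 -0.01] yaw err -0.0004 xz tilt [-0.0002 -0.0003]
```

Request:
play_rows([
  [[0, 0, 0], [0, 0, 0], 140],
  [[0, 0, 0], [0, 0, 0], 120],
  [[0, 0, 0], [0, 0, 0], 90],
  [[0, 0, 0], [0, 0, 0], 60],
  [[0, 0, 0], [0, 0, 0], 60],
  [[0, 0, 0], [0, 0, 0], 60],
  [[0, 0, -0.5], [0, 0, 0], 60],
  [[0, 0, -1], [0, 0, 0], 60],
  [[0, 0, -2], [0, 0, 0], 60],
  [[0, 0, -3], [0, 0, 0], 60],
  [[0, 0, -4], [0, 0, 0], 60],
  [[0, 0, -4], [0, 0, 0], 60],
  [[0, -3, -2], [0, 0, 0], 60],
  [[0, -3, 0], [0, 0, 0], 60],
  [[3, -2, 0], [0, 0, 0], 60],
  [[4, 0, 0], [0, 0, 0], 60],
  [[4, 0, 0], [0, 0, 0], 60],
  [[4, 0, 0], [0, 0, 0], 60],
  [[0, 0, 0], [0, 0, 0], 60],
])

```text
time_s: 19.0
tool_pos: [412.1, 236.5, 206.9]
tcp_rot: [0.656, 0.755, 0.002, -0.001]
contact_force: [0.2, 0.4, -0.4]
gripper_width: 0.77
grasp_force: 0.0
```

```bash
python3 v.py 4; python3 s.py
```

```text
t 19.0 pos [412.1 236.5 206.9] shift cm [-13.75   7.98   9.64] turn [ 0.001 -0.004  0.011] F [ 0.2  0.4 -0.4] w 0.77 0.0
19.3 tcp h [-79.8 152.1 206.5] F h [-0.2  0.1 -0.5] T [-0.02  0.02  0.02] yaw err -0.0033 xz tilt [-0.0002  0.0005]
```

View pics/vscene4.png

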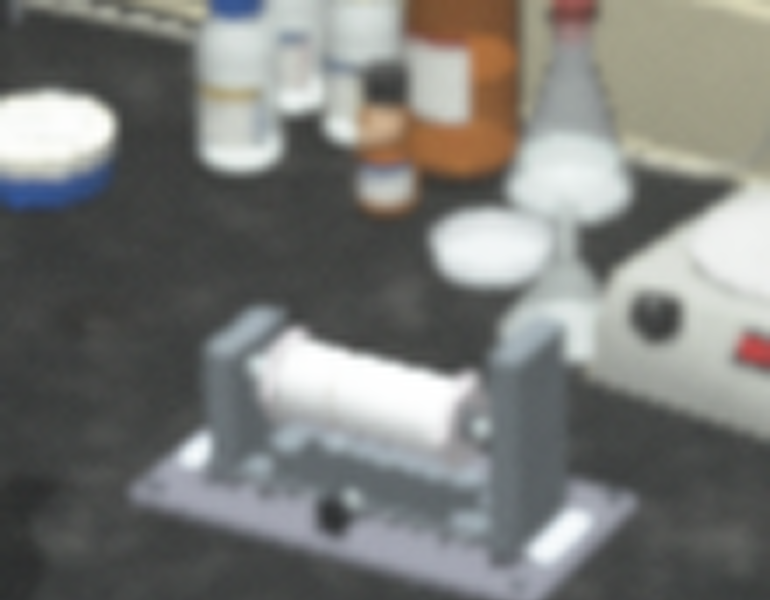

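The roll hangs level between both uprights (flanges at about (290,365) and (460,405)), with its pins in the cups and the gripper clear of it.

```bash
python3 -c "
from h import *
print(manip.job_done())"
```

```text
the job is handed in; nothing more can be done
None
```

The label roll hangs level between the two cups, thick pin in the low upright, and I handed the job in at about 19 s with the gripper clear. I saw no verdict, and I didn't re-check the bystanders by camera.

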